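# Pop the wider latch case open, then snap it shut

### The job

Two low metal cases with thumb levers stand on the wooden board. Press the thumb lever of the wider case down so that its sprung lid pops fully open, and let it stand open for about two seconds so that we can see what is kept inside; then push the lid down until it snaps shut and stays latched. Leave the narrower case shut.

Things in the scene. Friction and masses are not known exactly. Their poses are not given: they have to be found in the camera images.
- wide_case: the wider case: fixed bare-metal box 110 wide (y), 80 deep (x), 36 high, aluminium lid on top. Origin: centre of its underside, on the board; z up, its front (dark thumb lever) looks along its -x. Lever pad: 26 wide, 38 long, top level, 30 above the origin, from x = -57 to -95; press it straight down at x = -84, y = 0. It gives way under 1 to 2 N, frees the lid about 8 mm down, stops at 12 mm and springs back.
- wide_lid (a joint): the wider case's lid: hinge along the far (+x) top edge. 0 = down, about 0.01 rad when latched, opens upward under its spring to 0.7 rad. Its top is 42 mm above the case's origin when down; open, its front edge is 93 mm up. To shut it push straight down at x = -12 mm, y = 0 in the case's frame, till the lid is level: it snaps past the catch at 6 to 8 N, about 5 mm before it is down. The lever's catch sticks up to 52 mm in front of it, at x = -42 to -55, 18 wide
- narrow_case: the narrower case, a bystander: the same make and frame, but only 66 wide (y)
- narrow_lid (a joint): the narrower case's lid, same hinge and values; to be left shut

How it is judged (in metres and radians):
On the way:
1. the wider case's lid has popped open and stands open for a second (value of joint wide_lid above 0.6 rad), for 1 s.
At the end, for the whole second after the job is handed in: the wider case's lid is down and latched (within 0.05 rad of shut, and stays there with nothing touching it) and the narrower case's lid is shut too (within 0.05 rad) (value of joint each of wide_lid, narrow_lid below 0.05 rad).
It fails at once if the narrower case's lid is opened (value of joint narrow_lid above 0.15 rad).
It also fails if it takes over 38 s, if anything falls off the work surface, if the arm or the gripper's body presses on something with over 40 N, if the wrist force passes 120 N, or if a joint passes its speed limit or range.

### The arm

A 6-joint arm with a two-finger parallel gripper is mounted at the origin on a cart in front of the work surface, level with it; the furniture and walls round the work are solid. World frame = base frame: x ahead of the robot, y to its left, z up, the work surface at z = 0. Lengths are in m, angles in degrees, forces in N, time in s.
With the tool pointing down it reaches from about 0.325 to 0.9 m from the base axis. Payload 3.5 kg.
Tool frame: the origin (TCP) lies at the centre of the arm's flange, where the gripper is bolted on; the fingertips stand 173 mm ahead of it and the grasp point (between the pads) lies 155 mm ahead of it (tcp_to_tips is the distance from the TCP to the fingertips, in m); z points along the fingers, y is the line along which they close (so a half turn about z gives the same grasp; the last joint's range is limited). The gripper opens to 85 mm and grips with 20 to 120 N. Pads are 22 mm wide; open, the fingers measure 114 mm over their backs; the gripper's body (76 mm by 85 mm) begins 54 mm behind the grasp point. The pads swing forward as they close: fully open they stand 13 mm farther back than shut.
Start: joints at [-76.799, 15.837, -1.513, 72.651, 0, 84.076], TCP at [0.205, -0.591, 0.405] pointing down, gripper open.
Joint ranges: [-178.77, 178.77], [-48.84, 107.48], [-61.69, 71.31], [-111.58, 123.2], [-90, 87.43], [-180, 180]. Speed limits (degrees/s): [147.25, 147.25, 180, 180, 180, 180].

### API

Orientations are given as [roll, pitch, yaw] about the fixed x, y, z axes, in that order (R = Rz(yaw) Ry(pitch) Rx(roll)).
In Python, from plant import read_state, capture, close_job, tcp_to_tips gives the robot as it stands.
- The arm moves only by the tool jog_arm, never from a script. Its argument "increments" is text: rows parted by semicolons, each of 7 numbers parted by spaces: the shift along the tool's x, y, z each as a share of 0.5 m, from -1 to 1, then the turn, a rotation vector about the tool's x, y, z each as a share of 180 degrees, from -1 to 1, then the gripper command: -1 is fully open, 1 is shut, values between are in proportion. In form: x y z rx ry rz jaw; .... A call has 1 to 10 rows; each row is the pose to reach, as a shift and turn from the pose commanded when the call began, along the tool's axes at that moment, turning the shorter way round; what a row does not reach only later rows make up. A row lasts 1/12 s, in which the tool goes at most 41.7 mm and 7.16 degrees, less where a joint would pass 70% of its speed; a pose out of reach is approached as far as the arm can. A call with a number of a shift or a turn outside -1 to 1 is refused whole. A call with a gripper value outside its range is refused whole. The fingers move at their own pace and stop on an object; "squeeze" is the grip in N (left out, the last holds). Time passes only in rows, so rows that repeat a pose let the fingers close. It gives the time, the measured TCP pose, the force, the opening and the grip force at its end, in the units of the state.
- read_state(): the state, without advancing time (a new reading comes with each control period).
- capture(name): name is "side" or "top" or "wrist"; returns a dict with "pixels" (420x560x3 uint8, red, green, blue), "z_map" (420x560 float32, m along the optical axis (not along the pixel's ray), 0 where there is no reading), "fx", "fy", "cx", "cy" (pixels), "eye" and "orientation" of the camera in the world. Camera axes: x right, y up, looking along -z (the intrinsics and any distortion apply to the point x, -y, -z); pixel columns grow to the right and rows downward; lengths in m; the calibration is good to about 2 mm. A picture is of the moment at which its call begins.
- close_job(): hands the job in; it is judged then, once.
The state is a dict: "clock": time; "qpos": joint angles; "joint_vel": joint speeds; "effort": joint torques, N m; "ee_pos": TCP position; "orientation": TCP orientation; "wrist_force": force on the tool from outside, world axes, zero at the start; "ft_torque": the same for the moment, N m; "finger_gap": finger opening in m; "gripper_force": force on a finger pad.
Only numpy, scipy, OpenCV 4.12 (cv2) and the standard library are available. Lean on these libraries where they do the work, as an engineer would, in place of code of your own. Each camera call takes 0.05 s, during which the arm holds its last target. There are 200 camera calls.

## Working session

There is one attempt and no reset: what is moved stays moved. The work goes in short steps, Python scripts to look and compute and a tool call to move; the robot and the scene stay as the last step left them, time stands still between calls to the robot, and variables do not carry over. Pictures are saved under pics/ and viewed, at most 10 in all, crops included, and the job is handed in when it is done.

Besides the shell and the picture viewer there is one more tool, called after "Call:" as name(argument=value, ...) on one line, values as JSON. jog_arm: Moves the arm, as the interface text tells. Shift numbers are shares of 0.5 m and turn numbers shares of 180 degrees, none past 1 either way. Its arguments: {"type":"object","properties":{"increments":{"type":"string"},"squeeze":{"type":"number"}},"required":["increments"]}

```bash
mkdir -p pics; ls
python3 - <<'E'
from plant import *
import cv2,numpy as np
print(read_state())
for n in ("top","side"):
    c=capture(n); cv2.imwrite(f"pics/{n}0.png",c["pixels"][:,:,::-1]); np.savez(f"{n}0.npz",**c)
    print(n,{k:c[k] for k in c if k not in("pixels","z_map")})
E
```

```text
pics
{'clock': 0.0, 'qpos': array([-7.68006176e+01,  1.58799832e+01, -1.59812037e+00,  7.26511709e+01,
        5.79675373e-04,  8.40766181e+01]), 'joint_vel': array([ 0.00810773, -0.07731058,  0.0185636 , -0.01657989, -0.01587208,
       -0.04258425]), 'effort': array([ 1.69013383e-03, -4.45503867e+01,  2.95208234e+01,  1.64822355e-02,
        4.12447753e-05,  8.43041136e-06]), 'ee_pos': array([ 0.20465737, -0.59012519,  0.40353829]), 'orientation': array([-1.79871476e+02, -1.39175003e-02,  1.91227480e+01]), 'wrist_force': array([-0.0808936 ,  0.15893405,  0.25425016]), 'ft_torque': array([-0.01288311,  0.01155037,  0.02796776]), 'gripper_force': 0.0, 'finger_gap': 0.08512114363847287}
top {'fx': 396.3325630168007, 'fy': 396.3325630168007, 'cx': 275.52108786916034, 'cy': 204.53707768209154, 'eye': array([0.4357032 , 0.21376258, 0.9244286 ]), 'orientation': array([  7.58037732,   0.62736175, -90.10405681])}
side {'fx': 501.82103705914, 'fy': 501.82103705914, 'cx': 280.9576598523127, 'cy': 208.6980369671821, 'eye': array([ 0.45767316, -0.46247032,  0.62374256]), 'orientation': array([51.85287251, -0.98013794, -5.34890135])}
```

View pics/top0.png

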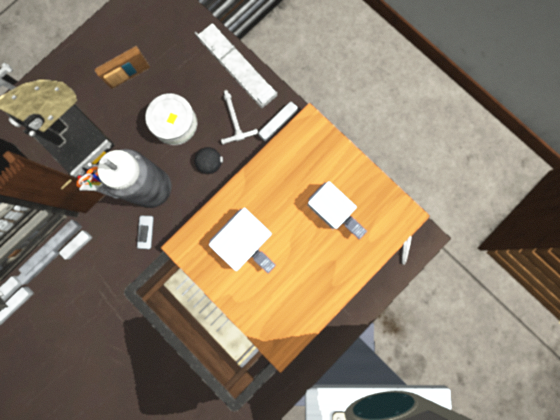

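The top view shows the wide case's lid near (240,240) with its lever at (263,261). The narrow case is at (333,205), lever at (355,227).

```bash
cat > h.py <<'E'
import numpy as np,cv2
from scipy.spatial.transform import Rotation as R
def pts(c):
    v,u=np.mgrid[:420,:560]; z=c["z_map"]
    p=np.stack([(u-c["cx"])/c["fx"]*z,-(v-c["cy"])/c["fy"]*z,-z],-1)
    return p@R.from_euler("xyz",c["orientation"],degrees=True).as_matrix().T+c["eye"]
E
python3 - <<'E'
from h import *
c=np.load("top0.npz"); P=pts(c); im=c["pixels"]
h=cv2.cvtColor(im,cv2.COLOR_RGB2HSV)
print("board z",P[200:205,250:260,2].mean(),P[300:305,275:280,2].mean(),P[225,400])
for name,(u0,u1,v0,v1) in dict(wide=(200,280,200,280),narrow=(298,372,175,245)).items():
    s=np.zeros(im.shape[:2],bool); s[v0:v1,u0:u1]=1
    m=s&(h[...,1]<90)
    lid=m&(h[...,2]>200)
    n,l,st,ce=cv2.connectedComponentsWithStats(lid.astype(np.uint8)); k=1+st[1:,4].argmax(); lid=l==k
    q=P[lid]; q=q[np.isfinite(q).all(1)]; print(name,"lid n",len(q),"mean",q.mean(0),"z med",np.median(q[:,2]))
    r=cv2.minAreaRect((q[:,:2]*1000).astype(np.float32)); print(" rect",r)
    lev=m&~cv2.dilate(lid.astype(np.uint8),np.ones((3,3))).astype(bool)&(h[...,2]<190)
    n,l,st,ce=cv2.connectedComponentsWithStats(lev.astype(np.uint8)); k=1+st[1:,4].argmax(); 
    q=P[l==k]; print(" lever",len(q),q.mean(0),np.median(q[:,2]),np.percentile(q[:,2],[5,95]),ce[k],st[k])
E
```

```text
board z 0.03187735053432272 0.0316475040100642 [ 0.50727778 -0.0569411   0.03053526]
wide lid n 2107 mean [0.47513429 0.29886518 0.07479657] z med 0.07412423879099728
 rect ((460.529296875, 285.4788818359375), (138.51622009277344, 118.76164245605469), 46.771427154541016)
 lever 138 [0.43280351 0.25709189 0.06593402] 0.062030730199796213 [0.05912731 0.08366166] [259.71014493 258.66666667] [253 251  17  22 138]
narrow lid n 1246 mean [0.54840946 0.10073191 0.07748733] z med 0.07406000804467905
 rect ((506.9571838378906, 140.07594299316406), (89.74942779541016, 204.8170166015625), 46.49800491333008)
 lever 144 [0.50410527 0.05814289 0.06557438] 0.06208007042782632 [0.05885376 0.08310553] [351.61805556 225.27777778] [344 217  19  22 144]
```

View pics/side0.png

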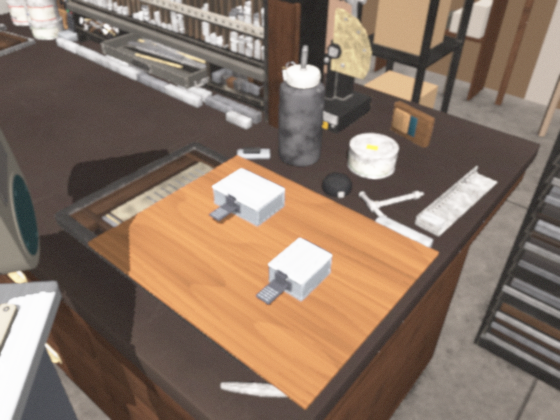

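The side view confirms this: wide case at (248,195) with its lever at (225,210), narrow case at (300,268). The bottle and other clutter are well behind. Next I refine the position with a height band.

Run:
```python
from h import *
for cam,lim in (("top",0),("side",0)):
    c=np.load(cam+"0.npz"); P=pts(c); h=cv2.cvtColor(c["pixels"],cv2.COLOR_RGB2HSV)
    for name,(x,y) in dict(wide=(.475,.299),narrow=(.55,.105)).items():
        near=(np.hypot(P[...,0]-x,P[...,1]-y)<.12)
        lid=near&(abs(P[...,2]-.074)<.006)&(h[...,1]<90)&(h[...,2]>200)
        n,l,st,ce=cv2.connectedComponentsWithStats(lid.astype(np.uint8)); lid=l==1+st[1:,4].argmax()
        q=P[lid]; r=cv2.minAreaRect((q[:,:2]*1000).astype(np.float32)); 
        lev=near&(abs(P[...,2]-.062)<.005)&(h[...,1]<110)&(h[...,2]<190)
        n,l,st,ce=cv2.connectedComponentsWithStats(lev.astype(np.uint8)); lev=l==1+st[1:,4].argmax()
        w=P[lev]; print(cam,name,len(q),np.round(r[0],1),np.round(r[1],1),r[2],"z",np.median(q[:,2]),"lever",len(w),w.mean(0), "rect",cv2.minAreaRect((w[:,:2]*1000).astype(np.float32)))
        d=q.mean(0)-w.mean(0); print("  lid mean",q.mean(0),"yaw",np.degrees(np.arctan2(d[1],d[0])),"dist",np.hypot(*d[:2]))
```

```text
top wide 1984 [475.7 299.8] [ 85.  109.9] 46.86090087890625 z 0.074206803191875 lever 101 [0.42970381 0.25488123 0.06139667] rect ((425.6577453613281, 248.24095153808594), (42.575313568115234, 24.504642486572266), 44.898834228515625)
  lid mean [0.47536754 0.29993625 0.0742362 ] yaw 44.615560116414265 dist 0.06414928767326408
top narrow 1163 [548.8 101. ] [84.1 66.5] 45.48930358886719 z 0.07415607424549331 lever 105 [0.50107822 0.05539706 0.06155711] rect ((499.28955078125, 50.080360412597656), (42.54569625854492, 25.38710594177246), 46.535160064697266)
  lid mean [0.5486605  0.10120685 0.07421843] yaw 43.91271583558362 dist 0.06605006096236343
side wide 1654 [477.4 303.5] [ 88.4 112.5] 46.993865966796875 z 0.07542070132011186 lever 240 [0.43312953 0.25190215 0.06259574] rect ((431.9520263671875, 253.75523376464844), (57.45878219604492, 27.73337745666504), 43.893890380859375)
  lid mean [0.4782758 0.2974176 0.0751517] yaw 45.233311600740116 dist 0.06410804575005193
side narrow 1641 [551.7 105.6] [89.6 67.1] 46.528255462646484 z 0.07546306938188996 lever 372 [0.50425077 0.05340257 0.06252282] rect ((504.1777648925781, 56.11199188232422), (57.08744430541992, 28.372879028320312), 43.67293167114258)
  lid mean [0.5502721  0.10032436 0.07522417] yaw 45.555076850314734 dist 0.06572379692396366
```

Call:
jog_arm(increments="0.59 -0.52 0 0 0 -0.15 1; 0.59 -0.52 0 0 0 -0.15 1; 0.59 -0.52 0 0 0 -0.15 1; 0.59 -0.52 0 0 0 -0.15 1; 0.59 -0.52 0 0 0 -0.15 1; 0.59 -0.52 0 0 0 -0.15 1; 0.59 -0.52 0 0 0 -0.15 1; 0.59 -0.52 0 0 0 -0.15 1; 0.59 -0.52 0 0 0 -0.15 1; 0.59 -0.52 0 0 0 -0.15 1", squeeze=20)

```text
clock: 0.93
ee_pos: [0.399, -0.2444, 0.4043]
orientation: [-179.9, -0.1, 46.3]
wrist_force: [-0.6, -0.1, -0.6]
finger_gap: 0.0002
gripper_force: 0.0
```

```bash
cat > d.py <<'E'
import sys
from h import *; from plant import *
s=read_state(); t=np.array([float(a) for a in sys.argv[1:5]])  # case x, case y, tip z, [yaw]
a=np.radians(46); o=np.array([.477,.300])
w=np.array([*(o+np.array([[np.cos(a),-np.sin(a)],[np.sin(a),np.cos(a)]])@t[:2]),t[2]+.173])
M=R.from_euler("xyz",s["orientation"],degrees=True).as_matrix()
T=R.from_euler("xyz",[180,0,46],degrees=True).as_matrix()
print(s["clock"],s["ee_pos"],s["orientation"],s["finger_gap"],s["wrist_force"],s["qpos"].round(1),"tips",tcp_to_tips)
print("share",(M.T@(w-s["ee_pos"])/.5).round(3),(R.from_matrix(M.T@T).as_rotvec()/np.pi).round(3))
E
python3 d.py -86 0 .12 0 2>&1 | head -0; python3 d.py -0.086 0 .12 0
```

```text
0.9333 [ 0.39903455 -0.24442365  0.40428355] [-1.79898484e+02 -8.94107642e-02  4.63181631e+01] 0.00023385605739861305 [-0.61924603 -0.08207444 -0.57225648] [-39.4  -0.2 -20.1  70.2   0.1  94.2] tips 0.1734
share [ 0.723 -0.64   0.225] [-0.001 -0.     0.002]
```

Call:
jog_arm(increments="0.723 -0.64 0.1 0 0 0 1; 0.723 -0.64 0.1 0 0 0 1; 0.723 -0.64 0.1 0 0 0 1; 0.723 -0.64 0.1 0 0 0 1; 0.723 -0.64 0.1 0 0 0 1; 0.723 -0.64 0.1 0 0 0 1; 0.723 -0.64 0.1 0 0 0 1; 0.723 -0.64 0.1 0 0 0 1; 0.723 -0.64 0.1 0 0 0 1; 0.723 -0.64 0.1 0 0 0 1")

```text
clock: 1.77
ee_pos: [0.4146, 0.1679, 0.3614]
orientation: [180.0, 0.0, 46.1]
wrist_force: [1.2, -0.1, 0.6]
finger_gap: 0.0001
gripper_force: 0.0
```

```bash
python3 d.py -0.086 0 .10 0
```

```text
1.7667 [0.41456362 0.16794596 0.36142455] [1.79993947e+02 6.55890350e-03 4.61355816e+01] 0.00013444509782081565 [ 1.24289371 -0.09441524  0.55175353] [ 13.8  -0.7 -26.   64.7  -0.  147.6] tips 0.1734
share [ 0.105 -0.093  0.177] [0.    0.    0.001]
```

Call:
jog_arm(increments="0.105 -0.093 0.17 0 0 0 1; 0.105 -0.093 0.17 0 0 0 1; 0.105 -0.093 0.17 0 0 0 1; 0.105 -0.093 0.17 0 0 0 1; 0.105 -0.093 0.17 0 0 0 1; 0.105 -0.093 0.17 0 0 0 1; 0.105 -0.093 0.17 0 0 0 1")

```text
clock: 2.35
ee_pos: [0.419, 0.2354, 0.2782]
orientation: [179.9, -0.1, 46.1]
wrist_force: [-0.1, 0.2, -0.0]
finger_gap: -0.0
gripper_force: 0.0
```

```bash
python3 d.py -0.086 0 .08 0
python3 - <<'E'
from plant import *; import cv2
c=capture("side"); cv2.imwrite("pics/s1.png",cv2.resize(c["pixels"][100:310,120:400,::-1],None,fx=2.5,fy=2.5))
E
```

```text
2.35 [0.41901463 0.23537901 0.278247  ] [ 1.79923935e+02 -1.18946736e-01  4.60521548e+01] -3.113053480528541e-05 [-0.09356588  0.16256473 -0.02154897] [ 21.6   7.3 -28.5  54.   -0.  155.6] tips 0.1734
share [ 0.001 -0.006  0.05 ] [ 0.    -0.001  0.   ]
```

View pics/s1.png

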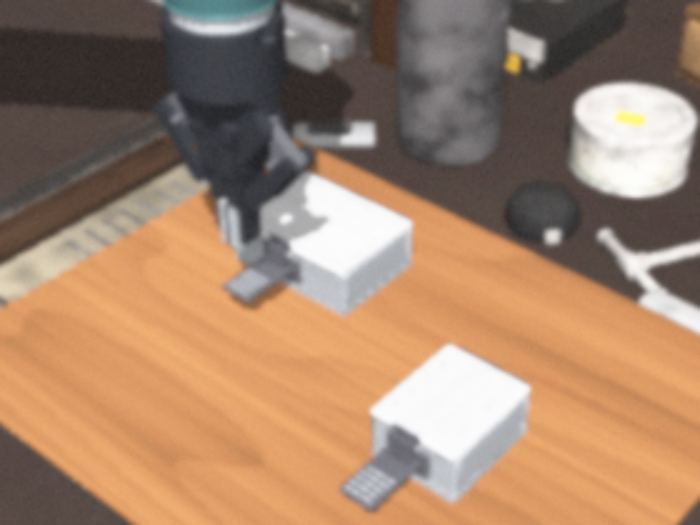

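The fingers are just above the wide lever (pad near (250,280) in the crop). Pressing now.

Call:
jog_arm(increments="0.001 -0.006 0.04 0 0 0 1; 0.001 -0.006 0.07 0 0 0 1; 0.001 -0.006 0.08 0 0 0 1; 0.001 -0.006 0.09 0 0 0 1; 0.001 -0.006 0.1 0 0 0 1; 0.001 -0.006 0.106 0 0 0 1; 0.001 -0.006 0.106 0 0 0 1; 0.001 -0.006 0.106 0 0 0 1")

```text
clock: 3.07
ee_pos: [0.4169, 0.2382, 0.2246]
orientation: [179.9, -0.0, 46.1]
wrist_force: [-1.2, -2.4, 2.7]
finger_gap: 0.0
gripper_force: 1.9
```

```bash
python3 d.py -0.086 0 .05 0
python3 - <<'E'
from plant import *; import cv2
c=capture("side"); cv2.imwrite("pics/s2.png",cv2.resize(c["pixels"][100:310,120:400,::-1],None,fx=2.5,fy=2.5))
E
```

```text
3.0667 [0.41688943 0.23823191 0.22459231] [ 1.79924691e+02 -2.49635071e-02  4.61006465e+01] 4.7050132599993904e-05 [-1.22176938 -2.38264328  2.7321981 ] [ 2.200e+01  1.120e+01 -3.170e+01  4.710e+01 -1.000e-01  1.559e+02] tips 0.1734
share [0.    0.001 0.003] [ 0.    -0.     0.001]
```

View pics/s2.png

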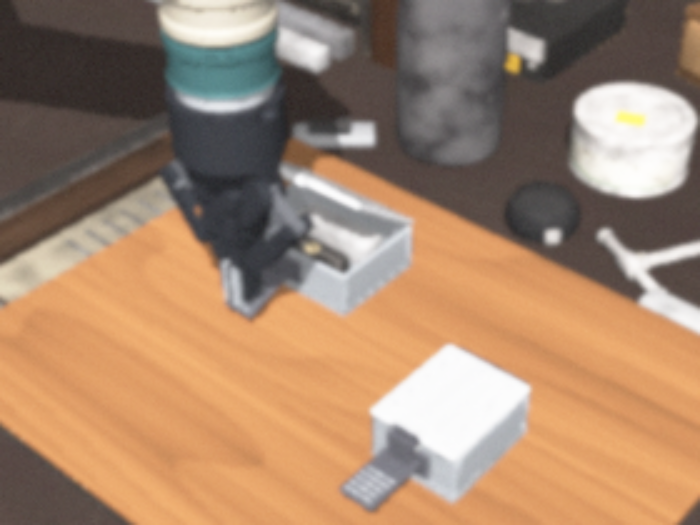

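The lid has popped open: the case interior shows at (340,240). Lifting straight up and waiting about 2 s.

Call:
jog_arm(increments="0 0 -0.06 0 0 0 1; 0 0 -0.12 0 0 0 1; 0 0 -0.18 0 0 0 1; 0 0 -0.22 0 0 0 1; 0 0 -0.22 0 0 0 1; 0 0 -0.22 0 0 0 1; 0 0 -0.22 0 0 0 1; 0 0 -0.22 0 0 0 1; 0 0 -0.22 0 0 0 1; 0 0 -0.22 0 0 0 1")

```text
clock: 3.95
ee_pos: [0.4159, 0.2382, 0.3325]
orientation: [-179.9, 0.1, 46.1]
wrist_force: [-0.2, -0.7, -0.2]
finger_gap: 0.0002
gripper_force: 0.0
```

Call:
jog_arm(increments="0 0 0 0 0 0 1; 0 0 0 0 0 0 1; 0 0 0 0 0 0 1; 0 0 0 0 0 0 1; 0 0 0 0 0 0 1; 0 0 0 0 0 0 1; 0 0 0 0 0 0 1; 0 0 0 0 0 0 1; 0 0 0 0 0 0 1; 0 0 0 0 0 0 1")

```text
clock: 4.78
ee_pos: [0.4164, 0.2384, 0.3338]
orientation: [180.0, -0.0, 46.1]
wrist_force: [0.3, 0.2, 0.2]
finger_gap: 0.0002
gripper_force: 0.0
```

Call:
jog_arm(increments="0 0 0 0 0 0 1; 0 0 0 0 0 0 1; 0 0 0 0 0 0 1; 0 0 0 0 0 0 1; 0 0 0 0 0 0 1; 0 0 0 0 0 0 1; 0 0 0 0 0 0 1; 0 0 0 0 0 0 1; 0 0 0 0 0 0 1; 0 0 0 0 0 0 1")

```text
clock: 5.62
ee_pos: [0.4164, 0.2384, 0.3338]
orientation: [180.0, -0.0, 46.1]
wrist_force: [0.2, -0.3, 0.6]
finger_gap: -0.0
gripper_force: 0.0
```

```bash
python3 d.py -0.012 0 .16 0
python3 - <<'E'
from plant import *; import cv2
from h import *
c=capture("side"); cv2.imwrite("pics/s3.png",cv2.resize(c["pixels"][100:310,120:400,::-1],None,fx=2.5,fy=2.5))
E
```

```text
5.6167 [0.41641383 0.23839583 0.33379827] [ 1.79999047e+02 -1.07661606e-03  4.61235651e+01] -2.191338886386128e-05 [ 0.21718389 -0.34465298  0.60513597] [ 22.1   4.  -24.7  61.3  -0.  155.9] tips 0.1734
share [0.149 0.002 0.002] [ 0.    -0.     0.001]
```

View pics/s3.png

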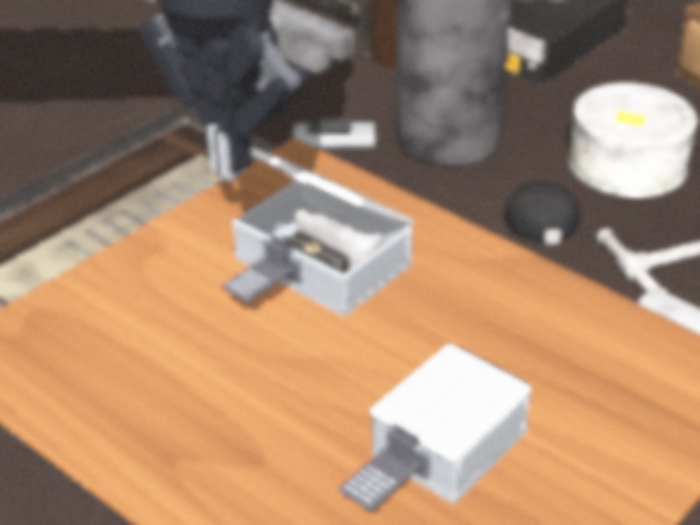

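The lid stands fully open, from the edge at (310,180), with the contents visible and the narrow case shut. Moving over the lid and pushing down.

Call:
jog_arm(increments="0.08 0.001 0 0 0 0 1; 0.149 0.002 0 0 0 0 1; 0.149 0.002 0 0 0 0 1; 0.149 0.002 0 0 0 0 1; 0.149 0.002 0.03 0 0 0 1; 0.149 0.002 0.06 0 0 0 1; 0.149 0.002 0.08 0 0 0 1; 0.149 0.002 0.1 0 0 0 1; 0.149 0.002 0.12 0 0 0 1; 0.149 0.002 0.13 0 0 0 1")

```text
clock: 6.5
ee_pos: [0.4681, 0.291, 0.2676]
orientation: [-180.0, 0.1, 46.1]
wrist_force: [-1.1, -0.4, 1.6]
finger_gap: -0.0001
gripper_force: 0.6
```

```bash
python3 d.py -0.012 0 .072 0
```

```text
6.5 [0.46814209 0.29096268 0.26756036] [-1.79971965e+02  9.05245146e-02  4.61118949e+01] -0.00014528156418205042 [-1.10424129 -0.37055451  1.56562073] [ 25.1  14.8 -20.6  54.7  -0.  159. ] tips 0.1734
share [0.001 0.    0.045] [-0.     0.001  0.001]
```

Call:
jog_arm(increments="0 0 0.01 0 0 0 1; 0 0 0.02 0 0 0 1; 0 0 0.028 0 0 0 1; 0 0 0.036 0 0 0 1; 0 0 0.042 0 0 0 1; 0 0 0.044 0 0 0 1; 0 0 0.044 0 0 0 1; 0 0 0.044 0 0 0 1")

```text
clock: 7.17
ee_pos: [0.4688, 0.2914, 0.2478]
orientation: [180.0, 0.0, 46.1]
wrist_force: [-4.4, -2.7, 8.4]
finger_gap: 0.0001
gripper_force: 4.2
```

Call:
jog_arm(increments="0 0 0.004 0 0 0 1; 0 0 0.008 0 0 0 1; 0 0 0.01 0 0 0 1; 0 0 0.01 0 0 0 1; 0 0 0.01 0 0 0 1")

```text
clock: 7.58
ee_pos: [0.4688, 0.2914, 0.2474]
orientation: [179.9, -0.0, 46.1]
wrist_force: [-12.7, -8.0, 37.3]
finger_gap: 0.0002
gripper_force: 18.1
```

The lid is hard on its stop. Lifting off and checking.

Call:
jog_arm(increments="0 0 -0.02 0 0 0 1; 0 0 -0.08 0 0 0 1; 0 0 -0.15 0 0 0 1; 0 0 -0.22 0 0 0 1; 0 0 -0.25 0 0 0 1; -0.1 0 -0.25 0 0 0 1; -0.2 0 -0.25 0 0 0 1; -0.2 0 -0.25 0 0 0 1; -0.2 0 -0.25 0 0 0 1; -0.2 0 -0.25 0 0 0 1")

```text
clock: 8.42
ee_pos: [0.3992, 0.219, 0.3669]
orientation: [180.0, -0.1, 46.1]
wrist_force: [-0.1, 1.0, 0.1]
finger_gap: 0.0
gripper_force: 0.0
```

Run:
```python
from plant import *; import cv2
c=capture("side"); cv2.imwrite("pics/s4.png",cv2.resize(c["pixels"][100:310,120:400,::-1],None,fx=2.5,fy=2.5))
```

```text
(no output)
```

View pics/s4.png

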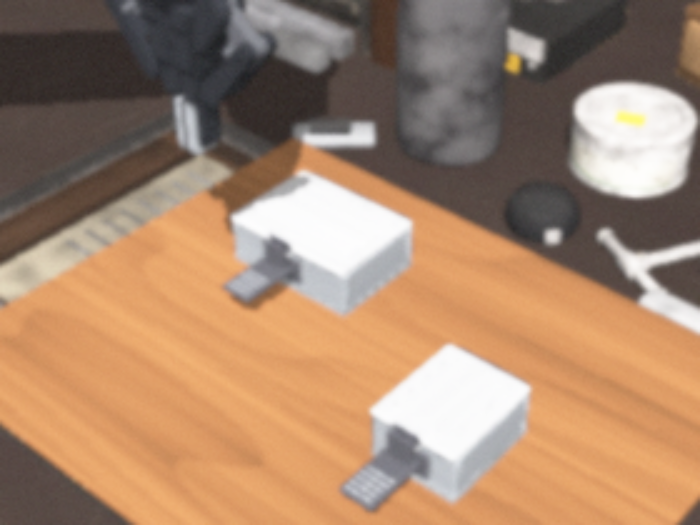

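Both lids are shut (wide at (320,225), narrow at (450,395)) and nothing is touching them.

```bash
python3 -c "
from plant import *
print(close_job())"
```

```text
the job is handed in; nothing more can be done
None
```

I pressed the wide case's lever, its lid popped open and stood open for over 2 s, and I then pushed it shut; the last picture shows both lids down, with the narrow case never touched, and the job was handed in at about 8.5 s (no verdict was returned).

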